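# Stow the softwood bungs in size order

## Task

Put the four emergency softwood bungs away in the damage-control rack, one standing in each grey ring, broad foot down on the board, in order of size, so that the right one can be found by feel: the largest in the ring next to the red end block, then each next smaller one along the row, the smallest at the far end. Leave them all standing upright, at rest and let go.

Things in the scene. Friction and masses are not known exactly. Their poses are not given: they have to be found in the camera images.
- bung_a_mid (a point): centre (half-way up) of the smallest loose softwood bung: a plain round taper of pale wood standing on its broad foot, tip up; 28 mm across at the foot, tapering evenly to 14 mm at the flat top, 78 mm tall, so the foot is 39 mm below this point and it is 21 mm thick here; z points up along the bung
- bung_b_mid (a point): centre (half-way up) of the second smallest loose softwood bung: a plain round taper of pale wood standing on its broad foot, tip up; 37 mm across at the foot, tapering evenly to 18.5 mm at the flat top, 96 mm tall, so the foot is 48 mm below this point and it is 27.75 mm thick here; z points up along the bung
- bung_c_mid (a point): centre (half-way up) of the second largest loose softwood bung: a plain round taper of pale wood standing on its broad foot, tip up; 46 mm across at the foot, tapering evenly to 23 mm at the flat top, 114 mm tall, so the foot is 57 mm below this point and it is 34.5 mm thick here; z points up along the bung
- bung_d_mid (a point): centre (half-way up) of the largest loose softwood bung: a plain round taper of pale wood standing on its broad foot, tip up; 55 mm across at the foot, tapering evenly to 27.5 mm at the flat top, 132 mm tall, so the foot is 66 mm below this point and it is 41.25 mm thick here; z points up along the bung
- seat_p: one of the four identical grey pipe-slice rings fixed in a row on the dark wooden rack board, 88 mm apart centre to centre, each the place for one bung; 80 mm outside, 72 mm inside, 18 mm high; origin at the centre of the ring on the board that is its floor (12 mm above the counter); x points across the board, y along the row; the letters say nothing about the order of the rings in the row
- seat_q: one of the four identical grey pipe-slice rings fixed in a row on the dark wooden rack board, 88 mm apart centre to centre, each the place for one bung; 80 mm outside, 72 mm inside, 18 mm high; origin at the centre of the ring on the board that is its floor (12 mm above the counter); x points across the board, y along the row; the letters say nothing about the order of the rings in the row
- seat_r: one of the four identical grey pipe-slice rings fixed in a row on the dark wooden rack board, 88 mm apart centre to centre, each the place for one bung; 80 mm outside, 72 mm inside, 18 mm high; origin at the centre of the ring on the board that is its floor (12 mm above the counter); x points across the board, y along the row; the letters say nothing about the order of the rings in the row
- seat_s: one of the four identical grey pipe-slice rings fixed in a row on the dark wooden rack board, 88 mm apart centre to centre, each the place for one bung; 80 mm outside, 72 mm inside, 18 mm high; origin at the centre of the ring on the board that is its floor (12 mm above the counter); x points across the board, y along the row; the letters say nothing about the order of the rings in the row
- red_end: red-painted end block of the rack, at one end or the other of the row, 100 mm across the board, 20 mm along the row, 36 mm high; origin at the centre of its underside, on the board; the nearest ring's centre is 63 mm away, the others 151, 239 and 327 mm (the block at the other end is the same but of dark wood, and is not listed)
There are look-alikes about, which are no part of the job. What is shaped like the part that bears bung_a_mid but blue is not meant.

How it is judged:
By the outcome, as a careful person would: the job done as asked, in the order asked, and still so for the second after the job is handed in, with the robot touching nothing.
It also fails if it takes over 109 s, if anything falls off the work surface, if the arm or the gripper's body presses on something with over 40 N, if the wrist force passes 120 N, or if a joint passes its speed limit or range.

## Robot

A 6-joint arm with a two-finger parallel gripper is mounted at the origin on the work surface. World frame = base frame: x ahead of the robot, y to its left, z up, the work surface at z = 0. Lengths are in mm, angles in rad, forces in N, time in s.
With the tool pointing down it reaches from about 350 to 975 mm from the base axis. Payload 7.1 kg.
Tool frame: the origin (TCP) lies at the centre of the arm's flange, where the gripper is bolted on; the fingertips stand 182 mm ahead of it and the grasp point (between the pads) lies 163 mm ahead of it; z points along the fingers, y is the line along which they close (so a half turn about z gives the same grasp; the last joint's range is limited). The gripper opens to 88 mm and grips with 3 to 60 N. Pads are 20 mm wide; open, the fingers measure 115 mm over their backs; the gripper's body (75 mm by 178 mm) begins 61 mm behind the grasp point.
Start: joints at [1.325, 0.423, 1.63, -0, 1.089, -0.019], TCP at [140.507, 608.986, 404.675] pointing down, gripper open.
Joint ranges: [-3, 3], [-0.9, 2.11], [0.09, 2.58], [-1.31, 4.45], [0.11, 2.69], [-2.54, 2.54]. Speed limits (rad/s): [2.39, 2.39, 3.01, 3.14, 3.14, 3.14].

## Interface

Orientations are given as a rotation vector (axis times angle).
In Python, from workcell import readout, get_image, ctrl gives the robot as it stands.
- The arm moves only by the tool step_arm, never from a script. Its argument "targets" is a list that holds one entry, the list of rows, each a list of 7 numbers: the shift along the world's x, y, z as a fraction of full scale, then the turn, a rotation vector about the world's x, y, z as a fraction of full scale, then the opening, from 0 (shut) to 1 (fully open). In form: [[[dx, dy, dz, wx, wy, wz, claw], ...]]. A call has exactly 5 rows; each row shifts and turns the commanded pose from where the row before left it; what a row does not reach is not made up. Full scale, the value 1, is 0.05 m for a shift and 4 degrees for a turn. A row lasts 1/8 s, in which the tool goes at most 62.5 mm and 10.7 degrees, less where a joint would pass 70% of its speed; a pose out of reach is approached as far as the arm can. A call with a number of a shift or a turn outside -1 to 1 is refused whole. A call with a gripper value outside its range is refused whole. The fingers move at their own pace and stop on an object; the grip force is fixed at half the most. Time passes only in rows, so rows that do not move let the fingers close, or fill a call up. It gives the time, the measured TCP pose, the force, the opening and the grip force at its end, in the units of the state.
- readout.get_obs(): the state, without advancing time (a new reading comes with each control period).
- get_image(name): name is "scene" or "side" or "wrist"; returns a dict with "pixels" (420x560x3 uint8, red, green, blue), "intrinsics" (3x3 intrinsics, pixels), "extrinsics" (4x4, takes a point from world to camera coordinates). Camera axes: x right, y down, z forward; pixel columns grow to the right and rows downward; lengths in mm; the calibration is good to about 2 mm. A picture is of the moment at which its call begins. There is no depth.
- ctrl.close_job(): hands the job in; it is judged then, once.
The state is a dict: "t": time; "qpos": joint angles; "qvel": joint speeds; "joint_torque": joint torques, N m; "ee_pos": TCP position; "orientation": TCP orientation; "ft_force": force on the tool from outside, world axes, zero at the start; "moment": the same for the moment, N m; "width": finger opening in mm; "grasp_force": force on a finger pad.
Only numpy, scipy, OpenCV 4.12 (cv2) and the standard library are available. Lean on these libraries where they do the work, as an engineer would, in place of code of your own. Each camera call takes 0.05 s, during which the arm holds its last target. There are 200 camera calls.

## Working session

There is one attempt and no reset: what is moved stays moved. The work goes in short steps, Python scripts to look and compute and a tool call to move; the robot and the scene stay as the last step left them, time stands still between calls to the robot, and variables do not carry over. Pictures are saved under pics/ and viewed, at most 15 in all, crops included, and the job is handed in when it is done.

Besides the shell and the picture viewer there is one more tool, called after "Emit:" as name([rows], argument=value, ...), one row to a line, values as JSON. step_arm: Moves the arm, as the interface text tells. Shift numbers are shares of 0.05 m and turn numbers shares of 4 degrees, none past 1 either way. Its arguments: {"type":"object","properties":{"targets":{"type":"array"}},"required":["targets"]}

```bash
mkdir -p pics; python3 - <<'E'
from workcell import readout, get_image
import cv2
for n in ["scene","side","wrist"]:
    g=get_image(n); cv2.imwrite(f"pics/{n}0.png",g["pixels"][:,:,::-1]); print(n,g["intrinsics"].round(1).tolist(),g["extrinsics"].round(3).tolist())
o=readout.get_obs(); print(o)
E
```

```text
scene [[382.0, 0.0, 285.7], [0.0, 382.0, 201.3], [0.0, 0.0, 1.0]] [[-0.686, 0.727, 0.008, 390.374], [0.437, 0.421, -0.795, -185.12], [-0.581, -0.542, -0.607, 1191.715], [0.0, 0.0, 0.0, 1.0]]
side [[382.4, 0.0, 278.6], [0.0, 382.4, 212.8], [0.0, 0.0, 1.0]] [[-1.0, -0.026, -0.016, 518.788], [-0.001, 0.548, -0.836, 73.995], [0.03, -0.836, -0.548, 682.251], [0.0, 0.0, 0.0, 1.0]]
wrist [[347.1, 0.0, 280.6], [0.0, 347.1, 210.7], [0.0, 0.0, 1.0]] [[0.224, 0.975, -0.001, -624.172], [0.929, -0.213, 0.302, -38.233], [0.294, -0.069, -0.953, 391.466], [0.0, 0.0, 0.0, 1.0]]
{'t': 0.15, 'qpos': array([ 1.32499668e+00,  4.23660702e-01,  1.63044333e+00, -2.24246432e-05,
        1.08858991e+00, -1.89847385e-02]), 'qvel': array([-1.44397683e-03, -4.96097839e-03, -4.11916640e-03, -9.86840251e-04,
        8.25597833e-05, -1.18710250e-03]), 'joint_torque': array([-1.14340558e-04, -5.44986033e+01, -2.73915589e+01,  6.43296749e-02,
        2.04757723e-02, -1.09705736e-04]), 'ee_pos': array([140.46860943, 608.81433834, 404.11097506]), 'orientation': array([-3.55486284e-01, -3.12128839e+00,  1.71881695e-03]), 'ft_force': array([-1.02506416, -0.01291421,  0.29003207]), 'moment': array([-0.00181222,  0.04671714,  0.02313531]), 'grasp_force': 0.0, 'width': 87.76238439876211}
```

View pics/scene0.png

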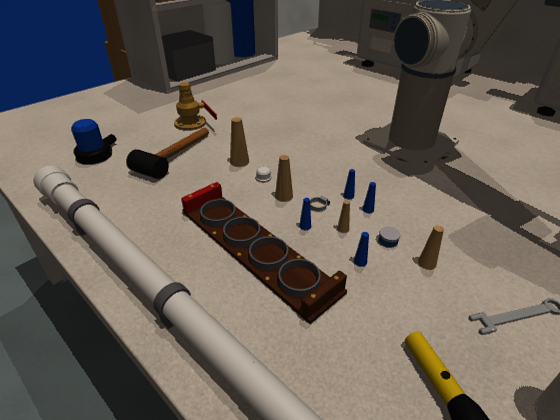

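View pics/side0.png

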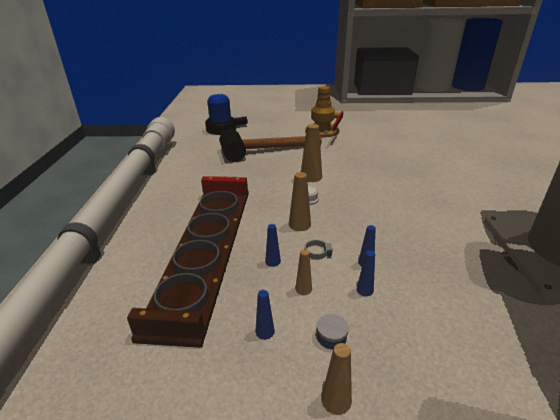

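The scene view shows four wooden bungs at about (238,143), (285,178), (344,216) and (432,247), plus blue look-alikes at (306,213), (350,184), (370,197) and (362,249). The rack's red end is at (203,195). The pale wooden bungs are the ones meant, so the blue ones are excluded. I'll confirm this in one enlarged crop.

```bash
cat > h.py <<'E'
import numpy as np, cv2
from scipy.optimize import least_squares
from workcell import readout, get_image
SZ=dict(a=(28,14,78),b=(37,18.5,96),c=(46,23,114),d=(55,27.5,132))
TH=np.linspace(0,2*np.pi,48,endpoint=False)
def proj(g,P):
    c=np.c_[np.atleast_2d(P),np.ones(len(np.atleast_2d(P)))]@np.array(g["extrinsics"]).T
    p=c[:,:3]@np.array(g["intrinsics"]).T
    return p[:,:2]/p[:,2:]
def onplane(g,uv,z):
    E=np.array(g["extrinsics"]);R,t=E[:3,:3],E[:3,3]
    d=R.T@np.linalg.inv(g["intrinsics"])@[*uv,1]; o=-R.T@t
    return o+d*(z-o[2])/d[2]
def circ(x,y,z,r): return np.c_[x+r*np.cos(TH),y+r*np.sin(TH),0*TH+z]
def hull(g,x,y,s,z0=0):
    f,t,h=SZ[s]; return cv2.convexHull(proj(g,np.r_[circ(x,y,z0,f/2),circ(x,y,z0+h,t/2)]).astype(np.float32))
def feat(c):
    m=cv2.moments(c); return np.array([m["m10"]/m["m00"],m["m01"]/m["m00"]]),m["m00"]
def blobs(g,amin=150):
    hsv=cv2.cvtColor(g["pixels"],cv2.COLOR_RGB2HSV)
    m=cv2.inRange(hsv,(8,95,50),(25,255,255))
    n,l,s,c=cv2.connectedComponentsWithStats(m)
    return [(c[i],s[i]) for i in range(1,n) if s[i][4]>amin]
E
python3 - <<'E'
from h import *
for n in ["scene","side"]:
    g=get_image(n)
    for c,s in blobs(g):
        p=onplane(g,c,45); print(n,c.round(1),s,p.round(0),)
    y0,y1,x0,x1=(100,330,170,460) if n=="scene" else (100,420,110,400)
    im=cv2.resize(g["pixels"][y0:y1,x0:x1,::-1],None,fx=2.6 if n=="scene" else 1.85,fy=2.6 if n=="scene" else 1.85,interpolation=cv2.INTER_CUBIC); cv2.imwrite(f"pics/{n}c.png",im)
E
```

```text
scene [187.7 101. ] [176  82  28  34 507] [ 356. -667.   45.]
scene [185.3 136.1] [155 115  54  42 610] [ 511. -458.   45.]
scene [238.3 144.5] [230 117  19  50 670] [ 437. -309.   45.]
scene [284.6 179.9] [278 155  15  47 526] [475. -93.  45.]
scene [344.8 218. ] [337 200  13  33 239] [491. 101.  45.]
scene [245.  258.2] [190 210 111  99 711] [719.  35.  45.]
scene [432.9 248.7] [421 225  23  45 525] [447. 283.  45.]
scene [305.6 274.7] [292 268  24  17 200] [671. 146.  45.]
scene [324.1 286.3] [303 271  44  34 445] [669. 187.  45.]
scene [432.2 366.4] [ 404  331   61   75 1581] [676. 395.  45.]
side [391.6   3.1] [363   0  60   8 432] [ -624. -4305.    45.]
side [476.7   2.6] [435   0  86   7 516] [-1516. -4213.    45.]
side [323.8 106.6] [311  86  30  38 617] [ 388. -702.   45.]
side [301.8 168.6] [ 242  122   97  109 2554] [ 471. -252.   45.]
side [196.7 282.7] [ 127  195  119  132 1814] [638. 125.  45.]
side [217.9 204. ] [204 199  30  11 217] [641. -97.  45.]
side [207.7 228.4] [192 222  33  14 318] [646. -14.  45.]
side [303.8 273.8] [296 249  16  46 548] [477. 104.  45.]
side [195.2 258.3] [177 250  39  18 396] [652.  69.  45.]
side [168.  296.7] [159 285  20  23 178] [673. 154.  45.]
side [192.4 295.5] [181 285  23  23 238] [638. 152.  45.]
side [338.2 381.4] [ 322  343   30   72 1621] [443. 283.  45.]
```

View pics/scenec.png

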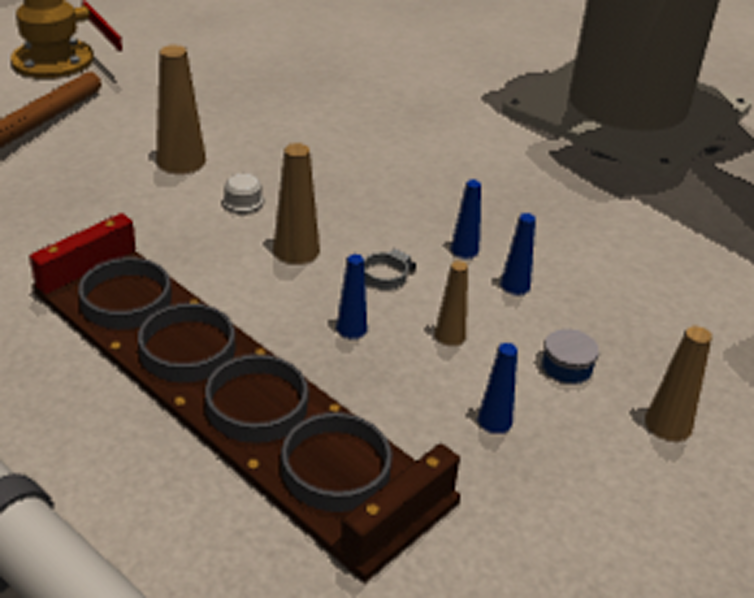

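View pics/sidec.png

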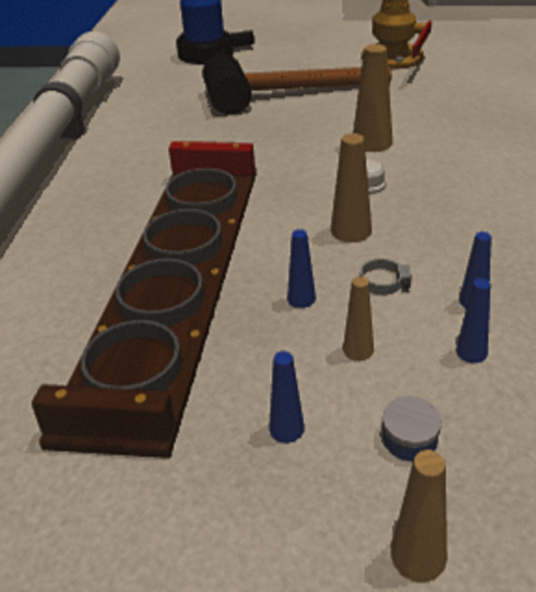

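```bash
python3 - <<'E'
from h import *
G={n:get_image(n) for n in["scene","side"]}
f=dict(scene=(2.6,170,100),side=(1.85,110,100))
def px(n,u,v): s,a,b=f[n]; return np.array([(u+.5)/s-.5+a,(v+.5)/s-.5+b])
B=[dict(scene=(173,50,155,205,171),side=(374,48,354,393,150)),
dict(scene=(297,148,274,319,262),side=(352,139,331,371,240)),
dict(scene=(459,265,435,467,344),side=(360,281,344,374,358)),
dict(scene=(698,333,648,694,438),side=(429,462,392,447,577))]
for i,b in enumerate(B):
  for s in SZ:
    F,T,H=SZ[s]
    def res(p):
        r=[]
        for n,g in G.items():
            tx,ty,l,rr,bt=b[n]
            r+=list(proj(g,[p[0],p[1],H])[0]-px(n,tx,ty))
            c=proj(g,circ(p[0],p[1],0,F/2))
            r+=[c[:,0].min()-px(n,l,0)[0],c[:,0].max()-px(n,rr,0)[0],c[:,1].max()-px(n,0,bt)[1]]
        return r
    q=least_squares(res,[470,0],loss='soft_l1'); print(i,s,q.x.round(1),np.sqrt(np.mean(np.square(res(q.x)))).round(2))
rc=dict(scene=[(125,287),(187,336),(256,391),(336,453)],side=[(201,187),(182,232),(159,286),(131,354)])
def ring(p,k): 
    d=np.array([np.cos(p[2]),np.sin(p[2])]); return p[:2]+d*k*88
def res(p):
    r=[]
    for n,g in G.items():
        for k in range(4):
            c=proj(g,circ(*ring(p,k),30,40)); c=(c.max(0)+c.min(0))/2
            r+=list(c-px(n,*rc[n][k]))
    return r
q=least_squares(res,[640,-100,1.5]);print(q.x.round(3),np.round(res(q.x),1))
print([ring(q.x,k).round(1) for k in range(4)], ring(q.x,-63/88))
E
```

```text
0 a [ 446.7 -302.3] 9.07
0 b [ 447.  -300.6] 6.01
0 c [ 446. -301.] 2.76
0 d [ 446.3 -299. ] 0.68
1 a [479.  -91.8] 6.85
1 b [478.6 -93.4] 3.15
1 c [479.1 -92.1] 0.67
1 d [479.6 -92. ] 4.23
2 a [476.   90.5] 0.69
2 b [476.7  88.7] 4.69
2 c [476.9  85.7] 9.16
2 d [477.1  83.1] 13.7
3 a [441.  278.6] 4.13
3 b [442.  278.3] 1.24
3 c [443.5 275.1] 6.05
3 d [444.3 270.5] 11.83
[ 648.993 -137.052    1.511] [ 0.  -1.   0.1 -1.   0.6 -0.8  0.8 -0.3 -0.6 -0.4 -0.4 -0.6 -0.4 -0.1
 -0.8  0.4]
[array([ 649. , -137.1]), array([654.3, -49.2]), array([659.5,  38.6]), array([664.8, 126.5])] [ 645.22146898 -199.93947901]
```

Emit:
step_arm([
  [[0.62, -1, 0, 0, 0, -1, 1], [0.62, -1, 0, 0, 0, -1, 1], [0.62, -1, 0, 0, 0, -1, 1], [0.62, -1, 0, 0, 0, -1, 1], [0.62, -1, 0, 0, 0, -1, 1]],
])

```text
t: 0.98
ee_pos: [296.2, 357.4, 404.9]
orientation: [0.895, 3.011, 0.001]
ft_force: [0.6, -0.3, 0.0]
width: 87.8
grasp_force: 0.0
```

Emit:
step_arm([
  [[0.62, -1, 0, 0, 0, -1, 1], [0.62, -1, 0, 0, 0, -1, 1], [0.62, -1, 0, 0, 0, -1, 1], [0.62, -1, 0, 0, 0, -1, 1], [0.62, -1, 0, 0, 0, -1, 1]],
])

```text
t: 1.6
ee_pos: [451.3, 107.2, 405.0]
orientation: [1.405, 2.809, 0.001]
ft_force: [0.1, 1.0, -0.9]
width: 87.7
grasp_force: 0.0
```

Emit:
step_arm([
  [[0, -1, 0, 0, 0, -1, 1], [0, -1, 0, 0, 0, -1, 1], [0, -1, 0, 0, 0, -1, 1], [0, -1, 0, 0, 0, -1, 1], [0, -1, 0, 0, 0, -1, 1]],
])

```text
t: 2.22
ee_pos: [450.3, -142.7, 404.9]
orientation: [1.871, 2.523, 0.0]
ft_force: [-0.6, 1.1, -0.0]
width: 88.3
grasp_force: 0.0
```

Emit:
step_arm([
  [[-0.02, -0.63, 0, 0, 0, -1, 1], [-0.02, -0.63, 0, 0, 0, -1, 1], [-0.02, -0.63, 0, 0, 0, -1, 1], [-0.02, -0.63, 0, 0, 0, -1, 1], [-0.02, -0.63, 0, 0, 0, -1, 1]],
])

```text
t: 2.85
ee_pos: [445.4, -299.6, 404.8]
orientation: [2.281, 2.16, 0.0]
ft_force: [0.4, -0.6, 0.5]
width: 88.2
grasp_force: 0.0
```

```bash
python3 - <<'E'
from h import *
g=get_image("wrist"); im=g["pixels"][:,:,::-1].copy()
o=readout.get_obs(); print(o["ee_pos"].round(1),o["qpos"].round(2))
cv2.polylines(im,[hull(g,446.3,-299,'d').astype(np.int32)],True,(0,255,0),1)
cv2.polylines(im,[hull(g,479.1,-92,'c').astype(np.int32)],True,(0,255,0),1)
cv2.imwrite("pics/w1.png",im)
s=get_image("scene")
for u in [(306,213),(350,184),(370,197),(362,249)]: print(onplane(s,u,35).round(0))
print(onplane(s,(263,174),10).round(0),onplane(s,(388,238),20).round(0))
E
```

```text
[ 445.6 -302.3  405. ] [-0.62  0.3   1.82 -0.    1.02 -0.56]
[526.  22.  35.]
[365.  26.  35.]
[376.  92.  35.]
[535. 177.  35.]
[ 457. -189.   10.] [455. 191.  20.]
```

View pics/w1.png

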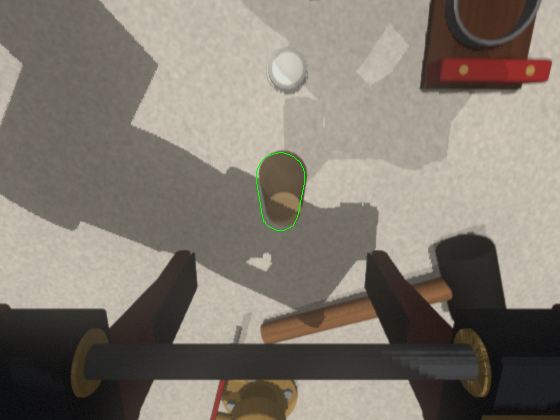

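The wrist view shows bung d at about (281,188), with the predicted foot outline on it and the hammer well clear. The arm goes down next.

Emit:
step_arm([
  [[0, 0, -0.8, 0, 0, 0, 1], [0, 0, -0.9, 0, 0, 0, 1], [0, 0, -0.9, 0, 0, 0, 1], [0, 0, -0.5, 0, 0, 0, 1], [0, 0, -0.1, 0, 0, 0, 1]],
])

```text
t: 3.58
ee_pos: [445.0, -297.5, 243.2]
orientation: [-2.275, -2.162, 0.001]
ft_force: [0.9, 0.4, 0.9]
width: 87.9
grasp_force: 0.0
```

```bash
python3 - <<'E'
from h import *
g=get_image("wrist"); im=g["pixels"][:,:,::-1].copy()
o=readout.get_obs(); print(o["ee_pos"].round(1),o["orientation"],o["ft_force"])
cv2.polylines(im,[hull(g,446.3,-299,'d').astype(np.int32)],True,(0,255,0),1)
cv2.imwrite("pics/w2.png",im)
E
```

```text
[ 445.3 -297.8  243.8] [-2.27605316e+00 -2.16225829e+00  5.56678896e-04] [-0.2615089  -0.61156575  0.07432936]
```

View pics/w2.png

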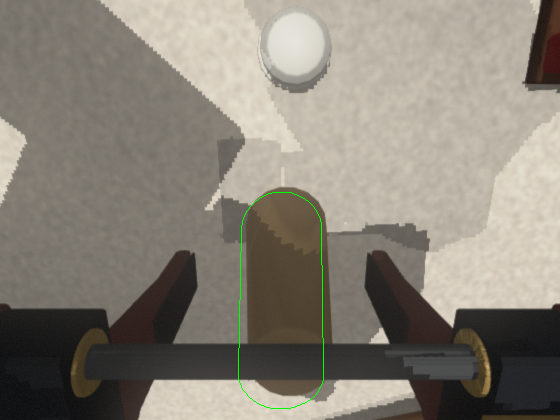

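The wrist view shows bung d from row 188 to about 392. It lies a few mm to +x and +y of the prediction, so I shift by about 3 mm and grip.

Emit:
step_arm([
  [[0.06, 0.06, 0, 0, 0, 0, 1], [0, 0, 0, 0, 0, 0, 0], [0, 0, 0, 0, 0, 0, 0], [0, 0, 0, 0, 0, 0, 0], [0, 0, 0, 0, 0, 0, 0]],
])

```text
t: 4.25
ee_pos: [448.5, -295.6, 244.9]
orientation: [2.279, 2.162, 0.0]
ft_force: [-0.1, -0.6, 0.5]
width: 51.0
grasp_force: 0.0
```

Emit:
step_arm([
  [[0, 0, 0, 0, 0, 0, 0], [0, 0, 0, 0, 0, 0, 0], [0, 0, 0, 0, 0, 0, 0], [0, 0, 0, 0, 0, 0, 0], [0, 0, 0, 0, 0, 0, 0]],
])

```text
t: 4.88
ee_pos: [448.4, -295.5, 244.6]
orientation: [-2.279, -2.162, 0.0]
ft_force: [-0.6, -0.2, 0.4]
width: 40.2
grasp_force: 29.9
```

Emit:
step_arm([
  [[0, 0, 0.3, 0, 0, 0, 0], [0, 0, 0.6, 0, 0, 0, 0], [0, 0, 0.6, 0, 0, 0, 0], [0.2, 0.16, 0.3, 0, 0, 0, 0], [0.4, 0.32, 0, 0, 0, 0, 0]],
])

```text
t: 5.5
ee_pos: [479.2, -271.4, 336.5]
orientation: [2.278, 2.159, 0.001]
ft_force: [0.2, 0.5, -0.8]
width: 40.1
grasp_force: 29.8
```

Emit:
step_arm([
  [[0.6, 0.48, 0, 0, 0, 0, 0], [0.8, 0.63, 0, 0, 0, 0, 0], [0.8, 0.63, 0, 0, 0, 0, 0], [0.6, 0.48, 0, 0, 0, 0, 0], [0.4, 0.32, 0, 0, 0, 0, 0]],
])

```text
t: 6.12
ee_pos: [639.9, -142.5, 334.5]
orientation: [-2.277, -2.164, -0.0]
ft_force: [-0.1, -0.5, -0.5]
width: 40.5
grasp_force: 29.8
```

Emit:
step_arm([
  [[0.2, 0.15, 0, 0, 0, 0, 0], [0, 0, 0, 0, 0, 0, 0], [0, 0, 0, 0, 0, 0, 0], [0, 0, 0, 0, 0, 0, 0], [0, 0, 0, 0, 0, 0, 0]],
])

```text
t: 6.75
ee_pos: [648.1, -137.6, 334.8]
orientation: [-2.28, -2.162, 0.0]
ft_force: [0.1, 0.6, -1.1]
width: 40.2
grasp_force: 29.8
```

```bash
python3 - <<'E'
from h import *
o=readout.get_obs(); print(o["ee_pos"].round(1),o["width"],o["grasp_force"])
q=[(649,-137.1),(654.3,-49.2),(659.5,38.6),(664.8,126.5)]
ims=[]
for n in ["wrist","scene"]:
    g=get_image(n); im=g["pixels"][:,:,::-1].copy()
    for x,y in q: cv2.polylines(im,[proj(g,circ(x,y,30,36)).astype(np.int32)],True,(0,255,0),1)
    cv2.polylines(im,[hull(g,o["ee_pos"][0],o["ee_pos"][1],'d',o["ee_pos"][2]-244.7).astype(np.int32)],True,(0,255,255),1)
    if n=="scene": im=cv2.resize(im[80:330,120:400],None,fx=2,fy=2)[:420]; im=cv2.resize(im,None,fx=1,fy=1)
    cv2.imwrite(f"pics/{n}3.png",im)
E
```

```text
[ 648.1 -137.6  334.8] 40.193867485395856 29.77808959200047
```

View pics/wrist3.png

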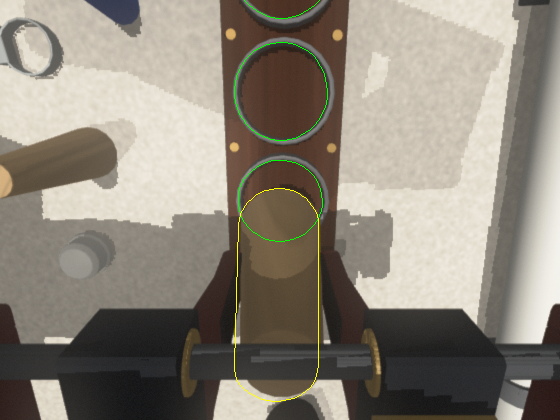

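View pics/scene3.png

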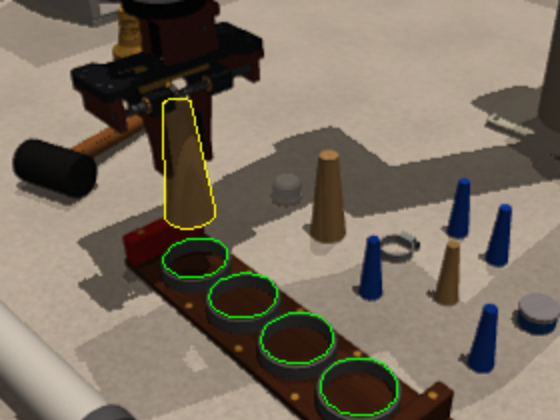

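The wrist view shows ring 1 at (283,200), with the bung's foot centred over it to within 2 mm. In the scene view the outline also fits. I lower it now.

Emit:
step_arm([
  [[0.01, 0, -0.5, 0, 0, 0, 0], [0, 0, -0.5, 0, 0, 0, 0], [0, 0, -0.3, 0, 0, 0, 0], [0, 0, -0.2, 0, 0, 0, 0], [0, 0, -0.03, 0, 0, 0, 0]],
])

```text
t: 7.48
ee_pos: [649.0, -137.0, 257.8]
orientation: [-2.278, -2.162, 0.001]
ft_force: [-0.1, -0.3, -0.7]
width: 40.2
grasp_force: 29.8
```

Emit:
step_arm([
  [[0, 0, -0.02, 0, 0, 0, 0], [0, 0, 0, 0, 0, 0, 0], [0, 0, 0, 0, 0, 0, 0], [0, 0, 0, 0, 0, 0, 0], [0, 0, 0, 0, 0, 0, 0]],
])

```text
t: 8.1
ee_pos: [649.0, -137.0, 257.3]
orientation: [2.279, 2.163, 0.0]
ft_force: [-0.5, -0.1, -1.4]
width: 39.8
grasp_force: 29.8
```

Emit:
step_arm([
  [[0, 0, -0.01, 0, 0, 0, 0.3], [0, 0, 0, 0, 0, 0, 0.6], [0, 0, 0, 0, 0, 0, 1], [0, 0, 0, 0, 0, 0, 1], [0, 0, 0, 0, 0, 0, 1]],
])

```text
t: 8.72
ee_pos: [649.0, -137.0, 256.7]
orientation: [2.279, 2.163, 0.0]
ft_force: [-0.3, 1.1, -0.3]
width: 76.5
grasp_force: 0.0
```

Emit:
step_arm([
  [[0, 0, 0.2, 0, 0, 0, 1], [0, 0, 0.5, 0, 0, 0, 1], [0, 0, 0.7, 0, 0, 0, 1], [0, 0, 0.8, 0, 0, 0, 1], [0, 0, 0, 0, 0, 0, 1]],
])

```text
t: 9.35
ee_pos: [650.1, -137.2, 371.2]
orientation: [2.274, 2.158, 0.006]
ft_force: [0.7, -1.4, -0.2]
width: 88.0
grasp_force: 0.0
```

Emit:
step_arm([
  [[-0.6, 0.17, 0, 0, 0, 0, 1], [-0.8, 0.22, 0, 0, 0, 0, 1], [-0.8, 0.22, 0, 0, 0, 0, 1], [-0.8, 0.22, 0, 0, 0, 0, 1], [-0.37, 0.11, 0, 0, 0, 0, 1]],
])

```text
t: 9.98
ee_pos: [478.1, -89.4, 366.1]
orientation: [-2.277, -2.161, 0.002]
ft_force: [0.0, 0.4, 0.3]
width: 88.0
grasp_force: 0.0
```

Emit:
step_arm([
  [[0, 0, 0, 0, 0, 0, 1], [0, 0, -0.4, 0, 0, 0, 1], [0, 0, -0.6, 0, 0, 0, 1], [0, 0, -0.4, 0, 0, 0, 1], [0, 0, 0, 0, 0, 0, 1]],
])

```text
t: 10.6
ee_pos: [480.9, -90.2, 295.3]
orientation: [-2.277, -2.161, 0.002]
ft_force: [0.1, -0.6, 0.6]
width: 87.8
grasp_force: 0.0
```

```bash
python3 - <<'E'
from h import *
o=readout.get_obs(); print(o["ee_pos"].round(1))
g=get_image("wrist"); im=g["pixels"][:,:,::-1].copy()
cv2.polylines(im,[hull(g,479.1,-92.1,'c').astype(np.int32)],True,(0,255,0),1)
s=get_image("scene")["pixels"][140:240,150:290,::-1]
s=cv2.resize(s,(400,286)); o=np.zeros((420,960,3),np.uint8); o[:,:560]=im; o[:286,560:]=s
cv2.imwrite("pics/w4.png",cv2.resize(o,(800,350)))
E
```

```text
[480.9 -90.2 295.3]
```

View pics/w4.png

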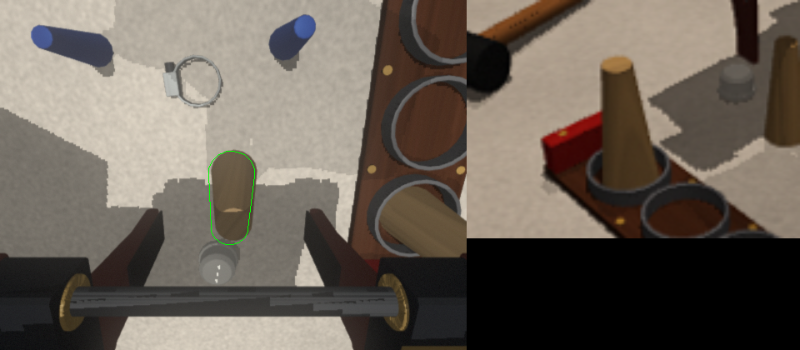

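Bung d stands upright in the ring next to the red block. Bung c is at about (232,197) in the composite, between the fingers and on the prediction. The arm descends and grips.

Emit:
step_arm([
  [[0, 0, -0.5, 0, 0, 0, 1], [0, 0, -0.5, 0, 0, 0, 1], [0, 0, -0.34, 0, 0, 0, 1], [0, 0, 0, 0, 0, 0, 1], [0, 0, 0, 0, 0, 0, 0]],
])

```text
t: 11.32
ee_pos: [481.0, -90.1, 230.4]
orientation: [2.278, 2.162, 0.001]
ft_force: [-0.4, -0.2, 0.1]
width: 80.9
grasp_force: 0.0
```

Emit:
step_arm([
  [[0, 0, 0, 0, 0, 0, 0], [0, 0, 0, 0, 0, 0, 0], [0, 0, 0, 0, 0, 0, 0], [0, 0, 0, 0, 0, 0, 0], [0, 0, 0, 0, 0, 0, 0]],
])

```text
t: 11.95
ee_pos: [480.5, -90.0, 229.7]
orientation: [-2.279, -2.163, 0.0]
ft_force: [0.3, -0.3, 1.1]
width: 34.2
grasp_force: 29.9
```

Emit:
step_arm([
  [[0, 0, 0, 0, 0, 0, 0], [0, 0, 0, 0, 0, 0, 0], [0, 0, 0, 0, 0, 0, 0], [0, 0, 0, 0, 0, 0, 0], [0, 0, 0, 0, 0, 0, 0]],
])

```text
t: 12.58
ee_pos: [480.5, -90.0, 229.6]
orientation: [-2.279, -2.163, 0.0]
ft_force: [-0.1, 1.0, 1.2]
width: 34.2
grasp_force: 29.9
```

Emit:
step_arm([
  [[0, 0, 0.3, 0, 0, 0, 0], [0, 0, 0.6, 0, 0, 0, 0], [0, 0, 0.6, 0, 0, 0, 0], [0.3, 0.07, 0.3, 0, 0, 0, 0], [0.6, 0.14, 0, 0, 0, 0, 0]],
])

```text
t: 13.2
ee_pos: [525.8, -79.6, 322.3]
orientation: [2.278, 2.16, 0.003]
ft_force: [0.5, -0.1, -1.1]
width: 34.3
grasp_force: 29.8
```

Emit:
step_arm([
  [[0.8, 0.19, 0, 0, 0, 0, 0], [0.8, 0.19, 0, 0, 0, 0, 0], [0.6, 0.14, 0, 0, 0, 0, 0], [0.38, 0.09, 0, 0, 0, 0, 0], [0, 0, 0, 0, 0, 0, 0]],
])

```text
t: 13.82
ee_pos: [655.2, -48.7, 320.4]
orientation: [2.277, 2.163, 0.001]
ft_force: [-1.1, -0.3, -0.7]
width: 34.3
grasp_force: 29.8
```

Emit:
step_arm([
  [[0, 0, 0, 0, 0, 0, 0], [0, 0, 0, 0, 0, 0, 0], [0, 0, -0.3, 0, 0, 0, 0], [0, 0, -0.3, 0, 0, 0, 0], [0, 0, 0, 0, 0, 0, 0]],
])

```text
t: 14.45
ee_pos: [653.6, -49.0, 287.4]
orientation: [-2.277, -2.16, 0.004]
ft_force: [-0.3, -0.1, -0.7]
width: 34.5
grasp_force: 29.8
```

```bash
python3 - <<'E'
from h import *
o=readout.get_obs(); print(o["ee_pos"].round(1),o["width"],o["grasp_force"])
g=get_image("wrist"); im=g["pixels"][:,:,::-1].copy()
for x,y in [(654.3,-49.2),(659.5,38.6),(664.8,126.5)]: cv2.polylines(im,[proj(g,circ(x,y,30,36)).astype(np.int32)],True,(0,255,0),1)
cv2.polylines(im,[hull(g,o["ee_pos"][0],o["ee_pos"][1],'c',o["ee_pos"][2]-229.6).astype(np.int32)],True,(0,255,255),1)
cv2.imwrite("pics/w5.png",im)
E
```

```text
[653.6 -49.  287.4] 34.51322816036722 29.82044452568516
```

View pics/w5.png

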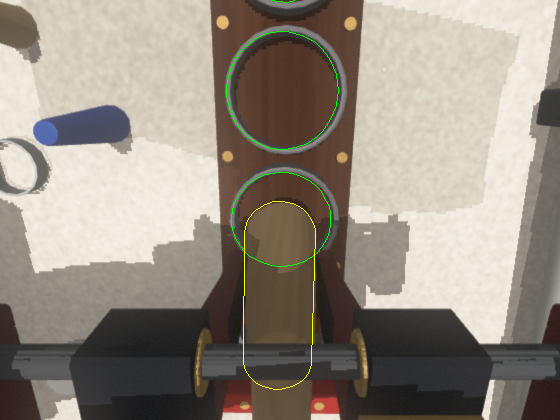

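The wrist view shows bung c's foot at about (281,235), inside ring 2 with margin. I lower and release.

Emit:
step_arm([
  [[0.01, 0, -0.4, 0, 0, 0, 0], [0, 0, -0.3, 0, 0, 0, 0], [0, 0, -0.18, 0, 0, 0, 0], [0, 0, 0, 0, 0, 0, 0], [0, 0, 0, 0, 0, 0, 0]],
])

```text
t: 15.12
ee_pos: [655.2, -49.0, 245.9]
orientation: [2.278, 2.162, 0.001]
ft_force: [0.5, -0.5, 0.5]
width: 34.4
grasp_force: 29.8
```

Emit:
step_arm([
  [[0, 0, -0.08, 0, 0, 0, 0], [0, 0, 0, 0, 0, 0, 0], [0, 0, 0, 0, 0, 0, 0], [0, 0, 0, 0, 0, 0, 0.5], [0, 0, 0, 0, 0, 0, 1]],
])

```text
t: 15.75
ee_pos: [655.1, -49.0, 241.8]
orientation: [2.279, 2.163, 0.0]
ft_force: [0.0, 0.7, -0.2]
width: 50.6
grasp_force: 0.0
```

Emit:
step_arm([
  [[0, 0, 0, 0, 0, 0, 1], [0, 0, 0, 0, 0, 0, 1], [0, 0, 0, 0, 0, 0, 1], [0, 0, 0.2, 0, 0, 0, 1], [0, 0, 0.5, 0, 0, 0, 1]],
])

```text
t: 16.38
ee_pos: [654.6, -49.0, 276.4]
orientation: [-2.277, -2.162, 0.002]
ft_force: [0.6, -0.6, 0.5]
width: 87.7
grasp_force: 0.0
```

Emit:
step_arm([
  [[0, 0, 0.8, 0, 0, 0, 1], [0, 0, 0.7, 0, 0, 0, 1], [0, 0, 0.2, 0, 0, 0, 1], [-0.32, 0.5, 0, 0, 0, 0, 1], [-0.65, 1, 0, 0, 0, 0, 1]],
])

```text
t: 17.0
ee_pos: [606.4, 25.6, 361.0]
orientation: [2.282, 2.159, 0.0]
ft_force: [0.6, 0.6, -0.7]
width: 87.7
grasp_force: 0.0
```

Emit:
step_arm([
  [[-0.65, 1, 0, 0, 0, 0, 1], [-0.65, 1, 0, 0, 0, 0, 1], [-0.65, 1, 0, 0, 0, 0, 1], [-0.65, 1, 0, 0, 0, 0, 1], [-0.45, 0.7, 0, 0, 0, 0, 1]],
])

```text
t: 17.62
ee_pos: [452.2, 262.5, 360.9]
orientation: [-2.277, -2.164, 0.002]
ft_force: [1.7, -0.5, -0.3]
width: 87.9
grasp_force: 0.0
```

Emit:
step_arm([
  [[-0.22, 0.36, 0, 0, 0, 0, 1], [0, 0, 0, 0, 0, 0, 1], [0, 0, -0.4, 0, 0, 0, 1], [0, 0, -0.6, 0, 0, 0, 1], [0, 0, -0.4, 0, 0, 0, 1]],
])

```text
t: 18.25
ee_pos: [443.2, 277.8, 290.2]
orientation: [-2.28, -2.161, 0.003]
ft_force: [-0.5, 1.4, 0.2]
width: 87.6
grasp_force: 0.0
```

```bash
python3 - <<'E'
from h import *
o=readout.get_obs(); print(o["ee_pos"].round(1),o["qpos"].round(2))
g=get_image("wrist"); im=g["pixels"][:,:,::-1].copy()
cv2.polylines(im,[hull(g,442,278.3,'b').astype(np.int32)],True,(0,255,0),1)
s=get_image("scene")["pixels"][140:280,150:346,::-1]
s=cv2.resize(s,(400,286)); o=np.zeros((420,960,3),np.uint8); o[:,:560]=im; o[:286,560:]=s
cv2.imwrite("pics/w6.png",cv2.resize(o,(800,350)))
E
```

```text
[443.2 277.8 290.2] [ 0.54  0.44  1.93 -0.    0.77  0.59]
```

View pics/w6.png

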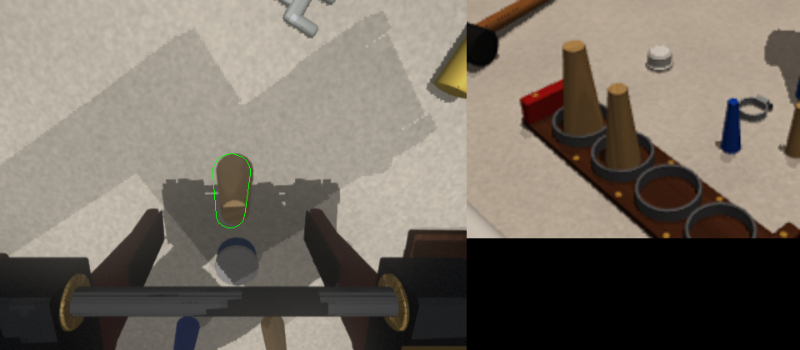

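Bungs d and c stand upright in rings 1 and 2. Bung b is at about (234,190), centred between the fingers. The arm descends and grips.

Emit:
step_arm([
  [[0.02, 0.02, -0.5, 0, 0, 0, 1], [0, 0, -0.6, 0, 0, 0, 1], [0, 0, -0.4, 0, 0, 0, 1], [0, 0, -0.03, 0, 0, 0, 1], [0, 0, 0, 0, 0, 0, 0]],
])

```text
t: 18.98
ee_pos: [444.6, 279.9, 216.0]
orientation: [2.279, 2.162, 0.001]
ft_force: [-0.1, -1.0, 0.9]
width: 81.4
grasp_force: 0.0
```

Emit:
step_arm([
  [[0, 0, 0, 0, 0, 0, 0], [0, 0, 0, 0, 0, 0, 0], [0, 0, 0, 0, 0, 0, 0], [0, 0, 0, 0, 0, 0, 0], [0, 0, 0, 0, 0, 0, 0]],
])

```text
t: 19.6
ee_pos: [444.0, 280.0, 215.2]
orientation: [-2.279, -2.163, 0.0]
ft_force: [-0.6, -0.9, 0.1]
width: 31.1
grasp_force: 0.0
```

Emit:
step_arm([
  [[0, 0, 0, 0, 0, 0, 0], [0, 0, 0, 0, 0, 0, 0], [0, 0, 0, 0, 0, 0, 0], [0, 0, 0, 0, 0, 0, 0], [0, 0, 0, 0, 0, 0, 0]],
])

```text
t: 20.23
ee_pos: [444.0, 280.0, 215.2]
orientation: [-2.279, -2.163, 0.0]
ft_force: [-0.3, 0.8, -1.0]
width: 28.9
grasp_force: 29.9
```

Emit:
step_arm([
  [[0, 0, 0.3, 0, 0, 0, 0], [0, 0, 0.6, 0, 0, 0, 0], [0, 0, 0.7, 0, 0, 0, 0], [0, 0, 0.4, 0, 0, 0, 0], [0.3, -0.34, 0.2, 0, 0, 0, 0]],
])

```text
t: 20.85
ee_pos: [458.8, 263.5, 327.6]
orientation: [2.276, 2.164, 0.004]
ft_force: [0.4, 0.1, -0.1]
width: 28.7
grasp_force: 29.8
```

Emit:
step_arm([
  [[0.6, -0.67, 0, 0, 0, 0, 0], [0.8, -0.89, 0, 0, 0, 0, 0], [0.8, -0.89, 0, 0, 0, 0, 0], [0.8, -0.89, 0, 0, 0, 0, 0], [0.6, -0.67, 0, 0, 0, 0, 0]],
])

```text
t: 21.48
ee_pos: [640.3, 60.4, 326.4]
orientation: [2.279, 2.161, 0.002]
ft_force: [0.3, 1.0, -0.4]
width: 28.8
grasp_force: 29.8
```

Emit:
step_arm([
  [[0.3, -0.34, 0, 0, 0, 0, 0], [0.12, -0.13, 0, 0, 0, 0, 0], [0, 0, -0.4, 0, 0, 0, 0], [0, 0, -0.6, 0, 0, 0, 0], [0, 0, -0.2, 0, 0, 0, 0]],
])

```text
t: 22.1
ee_pos: [658.1, 40.3, 262.2]
orientation: [-2.274, -2.162, 0.006]
ft_force: [-0.1, 1.2, -0.3]
width: 28.7
grasp_force: 29.8
```

```bash
python3 - <<'E'
from h import *
o=readout.get_obs(); print(o["ee_pos"].round(1),o["width"],o["grasp_force"])
g=get_image("wrist"); im=g["pixels"][:,:,::-1].copy()
for x,y in [(654.3,-49.2),(659.5,38.6),(664.8,126.5)]: cv2.polylines(im,[proj(g,circ(x,y,30,36)).astype(np.int32)],True,(0,255,0),1)
cv2.polylines(im,[hull(g,o["ee_pos"][0],o["ee_pos"][1],'b',o["ee_pos"][2]-215.2).astype(np.int32)],True,(0,255,255),1)
cv2.imwrite("pics/w7.png",im)
E
```

```text
[658.1  40.3 262.2] 28.6965919225134 29.843535832696944
```

View pics/w7.png

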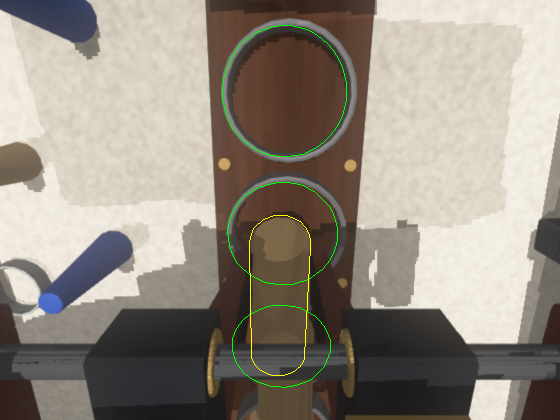

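The wrist view shows bung b's foot at about (281,240) and the ring 3 centre at about (287,233). I shift 2 mm to +x while lowering.

Emit:
step_arm([
  [[0.04, 0, -0.3, 0, 0, 0, 0], [0, 0, -0.3, 0, 0, 0, 0], [0, 0, -0.08, 0, 0, 0, 0], [0, 0, 0, 0, 0, 0, 0], [0, 0, 0, 0, 0, 0, 0]],
])

```text
t: 22.78
ee_pos: [662.3, 38.9, 231.7]
orientation: [2.278, 2.162, 0.001]
ft_force: [0.2, 0.8, -0.2]
width: 28.5
grasp_force: 29.8
```

Emit:
step_arm([
  [[0, 0, -0.08, 0, 0, 0, 0], [0, 0, 0, 0, 0, 0, 0], [0, 0, 0, 0, 0, 0, 0], [0, 0, 0, 0, 0, 0, 0.4], [0, 0, 0, 0, 0, 0, 1]],
])

```text
t: 23.4
ee_pos: [662.0, 39.0, 227.3]
orientation: [2.279, 2.163, 0.0]
ft_force: [-0.2, 0.0, 0.2]
width: 42.0
grasp_force: 0.0
```

Emit:
step_arm([
  [[0, 0, 0, 0, 0, 0, 1], [0, 0, 0, 0, 0, 0, 1], [0, 0, 0, 0, 0, 0, 1], [0, 0, 0.2, 0, 0, 0, 1], [0, 0, 0.5, 0, 0, 0, 1]],
])

```text
t: 24.02
ee_pos: [661.5, 39.0, 261.9]
orientation: [-2.278, -2.162, 0.003]
ft_force: [0.5, 1.3, 1.0]
width: 87.5
grasp_force: 0.0
```

Emit:
step_arm([
  [[0, 0, 0.8, 0, 0, 0, 1], [0, 0, 0.7, 0, 0, 0, 1], [0, 0, 0.2, 0, 0, 0, 1], [-0.4, 0.12, 0, 0, 0, 0, 1], [-0.8, 0.23, 0, 0, 0, 0, 1]],
])

```text
t: 24.65
ee_pos: [601.8, 56.3, 346.5]
orientation: [2.28, 2.162, 0.0]
ft_force: [-0.3, 0.5, 0.3]
width: 87.9
grasp_force: 0.0
```

Emit:
step_arm([
  [[-0.9, 0.26, 0, 0, 0, 0, 1], [-0.8, 0.23, 0, 0, 0, 0, 1], [-0.6, 0.17, 0, 0, 0, 0, 1], [-0.18, 0.05, 0, 0, 0, 0, 1], [0, 0, 0, 0, 0, 0, 1]],
])

```text
t: 25.28
ee_pos: [478.3, 92.1, 347.1]
orientation: [2.278, 2.163, 0.0]
ft_force: [-0.5, -0.3, 0.1]
width: 87.7
grasp_force: 0.0
```

Emit:
step_arm([
  [[0, 0, -0.4, 0, 0, 0, 1], [0, 0, -0.5, 0, 0, 0, 1], [0, 0, -0.3, 0, 0, 0, 1], [0, 0, 0, 0, 0, 0, 1], [0, 0, 0, 0, 0, 0, 1]],
])

```text
t: 25.9
ee_pos: [478.6, 91.9, 287.6]
orientation: [2.279, 2.162, 0.001]
ft_force: [0.8, 0.4, -0.0]
width: 87.7
grasp_force: 0.0
```

```bash
python3 - <<'E'
from h import *
o=readout.get_obs(); print(o["ee_pos"].round(1))
g=get_image("wrist"); im=g["pixels"][:,:,::-1].copy()
cv2.polylines(im,[hull(g,476,90.5,'a').astype(np.int32)],True,(0,255,0),1)
s=get_image("scene")["pixels"][140:280,150:346,::-1]
s=cv2.resize(s,(400,286)); o=np.zeros((420,960,3),np.uint8); o[:,:560]=im; o[:286,560:]=s
cv2.imwrite("pics/w8.png",cv2.resize(o,(800,350)))
E
```

```text
[478.6  91.9 287.6]
```

View pics/w8.png

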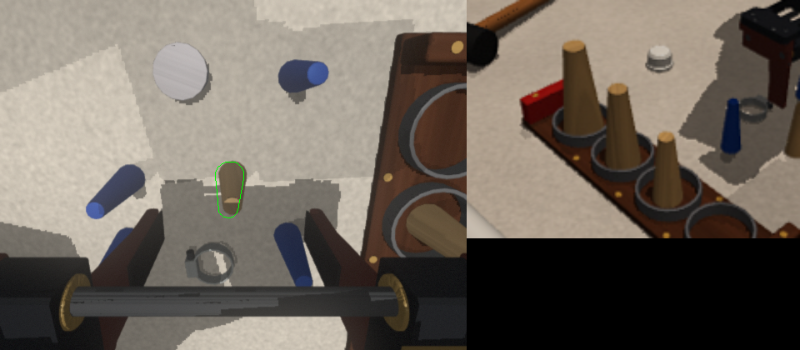

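Bungs d, c and b stand in rings 1 to 3. Wooden bung a is at (231,186), midway between the fingers. The blue ones at (116,190) and (293,250) are out of the fingers' way. The arm descends and grips.

Emit:
step_arm([
  [[0, 0, -0.5, 0, 0, 0, 1], [0, 0, -0.6, 0, 0, 0, 1], [0, 0, -0.4, 0, 0, 0, 1], [0, 0, -0.09, 0, 0, 0, 1], [0, 0, 0, 0, 0, 0, 0]],
])

```text
t: 26.62
ee_pos: [478.3, 92.1, 208.2]
orientation: [2.278, 2.162, 0.001]
ft_force: [0.8, -0.3, -0.9]
width: 81.0
grasp_force: 0.0
```

Emit:
step_arm([
  [[0, 0, 0, 0, 0, 0, 0], [0, 0, 0, 0, 0, 0, 0], [0, 0, 0, 0, 0, 0, 0], [0, 0, 0, 0, 0, 0, 0], [0, 0, 0, 0, 0, 0, 0]],
])

```text
t: 27.25
ee_pos: [478.0, 92.0, 207.7]
orientation: [-2.279, -2.163, -0.0]
ft_force: [0.1, 0.2, -0.6]
width: 31.1
grasp_force: 0.0
```

Emit:
step_arm([
  [[0, 0, 0, 0, 0, 0, 0], [0, 0, 0, 0, 0, 0, 0], [0, 0, 0, 0, 0, 0, 0], [0, 0, 0, 0, 0, 0, 0], [0, 0, 0, 0, 0, 0, 0]],
])

```text
t: 27.88
ee_pos: [478.0, 92.0, 207.7]
orientation: [-2.279, -2.163, 0.0]
ft_force: [0.0, 0.4, 0.5]
width: 21.7
grasp_force: 29.9
```

Emit:
step_arm([
  [[0, 0, 0.3, 0, 0, 0, 0], [0, 0, 0.6, 0, 0, 0, 0], [0, 0, 0.7, 0, 0, 0, 0], [0, 0, 0.4, 0, 0, 0, 0], [0.3, 0.06, 0, 0, 0, 0, 0]],
])

```text
t: 28.5
ee_pos: [493.4, 95.1, 309.8]
orientation: [2.277, 2.161, 0.005]
ft_force: [-0.7, 0.1, 0.7]
width: 21.5
grasp_force: 29.9
```

Emit:
step_arm([
  [[0.6, 0.11, 0, 0, 0, 0, 0], [0.9, 0.17, 0, 0, 0, 0, 0], [0.9, 0.17, 0, 0, 0, 0, 0], [0.6, 0.11, 0, 0, 0, 0, 0], [0.3, 0.06, 0, 0, 0, 0, 0]],
])

```text
t: 29.12
ee_pos: [659.6, 126.3, 306.5]
orientation: [-2.279, -2.162, 0.001]
ft_force: [0.5, -0.2, -0.7]
width: 21.2
grasp_force: 29.9
```

Emit:
step_arm([
  [[0.18, 0.02, 0, 0, 0, 0, 0], [0, 0, -0.3, 0, 0, 0, 0], [0, 0, -0.5, 0, 0, 0, 0], [0, 0, -0.3, 0, 0, 0, 0], [0, 0, 0, 0, 0, 0, 0]],
])

```text
t: 29.75
ee_pos: [665.9, 126.8, 250.9]
orientation: [-2.277, -2.161, 0.005]
ft_force: [0.0, -0.5, 0.4]
width: 21.5
grasp_force: 29.9
```

```bash
python3 - <<'E'
from h import *
o=readout.get_obs(); print(o["ee_pos"].round(1),o["width"],o["grasp_force"])
g=get_image("wrist"); im=g["pixels"][:,:,::-1].copy()
for x,y in [(664.8,126.5)]: cv2.polylines(im,[proj(g,circ(x,y,30,36)).astype(np.int32)],True,(0,255,0),1)
cv2.polylines(im,[hull(g,o["ee_pos"][0],o["ee_pos"][1],'a',o["ee_pos"][2]-207.7).astype(np.int32)],True,(0,255,255),1)
cv2.imwrite("pics/w9.png",im)
E
```

```text
[665.9 126.8 250.9] 21.527673237744136 29.870276209549047
```

View pics/w9.png

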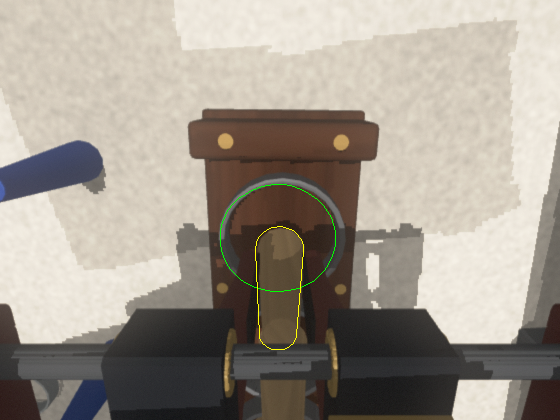

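Bung a's foot is at (281,243), well within ring 4, whose centre is at about (283,236). I lower it now.

Emit:
step_arm([
  [[0, 0, -0.3, 0, 0, 0, 0], [0, 0, -0.25, 0, 0, 0, 0], [0, 0, -0.05, 0, 0, 0, 0], [0, 0, 0, 0, 0, 0, 0], [0, 0, 0, 0, 0, 0, 0]],
])

```text
t: 30.42
ee_pos: [667.2, 127.0, 223.0]
orientation: [2.279, 2.162, 0.001]
ft_force: [0.2, -1.1, 0.4]
width: 21.1
grasp_force: 29.9
```

Emit:
step_arm([
  [[0, 0, -0.03, 0, 0, 0, 0], [0, 0, 0, 0, 0, 0, 0], [0, 0, -0.02, 0, 0, 0, 0], [0, 0, 0, 0, 0, 0, 0], [0, 0, 0, 0, 0, 0, 0]],
])

```text
t: 31.05
ee_pos: [667.0, 127.0, 220.2]
orientation: [-2.279, -2.163, 0.0]
ft_force: [0.2, -0.4, -0.5]
width: 21.4
grasp_force: 29.9
```

Emit:
step_arm([
  [[0, 0, 0, 0, 0, 0, 0.3], [0, 0, 0, 0, 0, 0, 0.5], [0, 0, 0, 0, 0, 0, 1], [0, 0, 0, 0, 0, 0, 1], [0, 0, 0, 0, 0, 0, 1]],
])

```text
t: 31.68
ee_pos: [667.0, 127.0, 220.2]
orientation: [-2.279, -2.163, -0.0]
ft_force: [0.3, -0.4, 1.1]
width: 62.8
grasp_force: 0.0
```

Emit:
step_arm([
  [[0, 0, 0, 0, 0, 0, 1], [0, 0, 0.2, 0, 0, 0, 1], [0, 0, 0.5, 0, 0, 0, 1], [0, 0, 0.8, 0, 0, 0, 1], [0, 0, 0.8, 0, 0, 0, 1]],
])

```text
t: 32.3
ee_pos: [666.9, 127.0, 336.9]
orientation: [2.279, 2.163, 0.0]
ft_force: [1.1, 0.2, 0.3]
width: 87.7
grasp_force: 0.0
```

Emit:
step_arm([
  [[0, 0, 0.6, 0, 0, 0, 1], [-0.5, 0.8, 0.2, 0, 0, 0, 1], [-0.5, 0.8, 0, 0, 0, 0, 1], [-0.5, 0.8, 0, 0, 0, 0, 1], [-0.5, 0.8, 0, 0, 0, 0, 1]],
])

```text
t: 32.92
ee_pos: [566.1, 288.1, 376.1]
orientation: [2.279, 2.162, 0.002]
ft_force: [-0.2, 0.3, 0.1]
width: 88.3
grasp_force: 0.0
```

Emit:
step_arm([
  [[-0.3, 0.5, 0, 0, 0, 0, 1], [0, 0, 0, 0, 0, 0, 1], [0, 0, 0, 0, 0, 0, 1], [0, 0, 0, 0, 0, 0, 1], [0, 0, 0, 0, 0, 0, 1]],
])

```text
t: 33.55
ee_pos: [552.5, 311.1, 375.2]
orientation: [2.28, 2.161, -0.0]
ft_force: [0.2, 0.4, 0.4]
width: 87.5
grasp_force: 0.0
```

```bash
python3 - <<'E'
from h import *
s=get_image("scene")["pixels"][120:320,150:430,::-1]
cv2.imwrite("pics/end.png",cv2.resize(s,None,fx=2.5,fy=2.5,interpolation=cv2.INTER_CUBIC))
E
```

```text
(no output)
```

View pics/end.png

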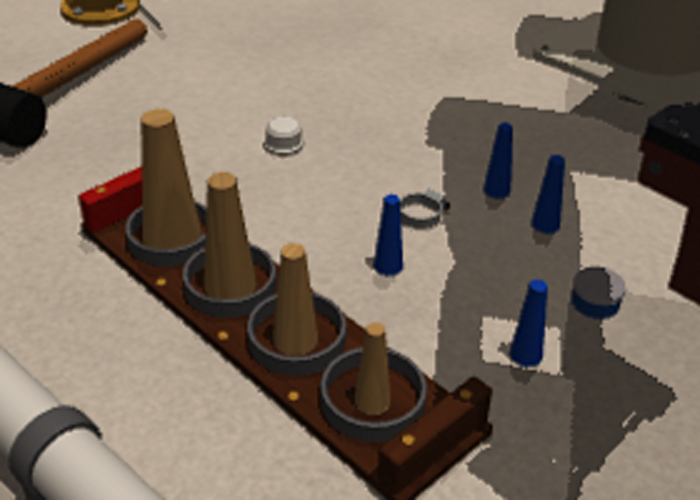

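All four bungs stand upright in their rings, largest at the red end at (168,180) down to the smallest at (374,370). The gripper is clear of them.

```bash
python3 -c "
from workcell import ctrl; print(ctrl.close_job())"
```

```text
the job is handed in; nothing more can be done
None
```

All four bungs were standing upright in their rings and released in the last picture, largest next to the red end block down to the smallest at the far end, and the job was handed in at about 34 s.

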